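# Uncap the chilled cream flask and rack its cap

## Robot

A 6-joint arm with a two-finger parallel gripper is mounted at the origin on the work surface. World frame = base frame: x ahead of the robot, y to its left, z up, the work surface at z = 0. Lengths are in mm, angles in rad, forces in N, time in s.
With the tool pointing down it reaches from about 250 to 800 mm from the base axis. Payload 8.5 kg.
Tool frame: the origin (TCP) lies midway between the tips of the shut fingers; the grasp point (between the pads) lies 19 mm behind it; z points along the fingers, y is the line along which they close (so a half turn about z gives the same grasp; the last joint's range is limited). The gripper opens to 85 mm and grips with 20 to 120 N. Pads are 22 mm wide; open, the fingers measure 114 mm over their backs; the gripper's body (76 mm by 85 mm) begins 54 mm behind the grasp point. The pads swing forward as they close: fully open they stand 13 mm farther back than shut.
Start: joints at [-1.123, 0.238, -0.013, 1.319, 0, 1.571], TCP at [227.296, -473.197, 231.276] pointing down, gripper open.
Joint ranges: [-2.66, 2.66], [-1.03, 1.9], [-1.14, 1.46], [-1.82, 2.27], [-1.45, 1.34], [-3.14, 3.14]. Speed limits (rad/s): [2.22, 2.22, 2.79, 3.14, 3.14, 3.14].

## Interface

Orientations are given as a 3x3 rotation matrix whose columns are the frame's x, y, z axes.
In Python, from workcell import get_state, get_image, camera_info, hand_in, recognise, cut_out gives the robot as it stands.
- The arm moves only by the tool jog_arm, never from a script. Its argument "steps" is a list of rows, each a list of 4 numbers: the shift along the tool's x, y, z in m, then the turn about the tool's z in degrees. A call has 1 to 8 rows; each row is the pose to reach, as a shift and turn from the pose commanded when the call began, along the tool's axes at that moment; what a row does not reach only later rows make up. A row lasts 1/12 s, in which the tool goes at most 41.7 mm and 7.16 degrees, less where a joint would pass 70% of its speed; a pose out of reach is approached as far as the arm can. A call with a gripper value outside its range is refused whole. "claw" is the closure in counts, from 0 (fully open) to 255 (shut), set as the call begins (left out, the last holds). The fingers move at their own pace and stop on an object; "force" is the grip in N (left out, the last holds). Time passes only in rows, so rows that repeat a pose let the fingers close. It gives the time, the measured TCP pose, the force, the opening and the grip force at its end, in the units of the state.
- get_state(): the state, without advancing time (a new reading comes with each control period).
- get_image(name): name is "side" or "top" or "wrist"; returns (picture, depth): 480x640x3 uint8, blue, green, red; 480x640 float32, mm along the optical axis (not along the pixel's ray), 0 where there is no reading.
- camera_info(name): a dict with "K" (3x3 intrinsics, pixels), "distortion" ([k1, k2, p1, p2, k3] as OpenCV has them; the pictures are not rectified), "origin" and "attitude" of the camera in the world. Camera axes: x right, y down, z forward; pixel columns grow to the right and rows downward; lengths in mm; the calibration is good to about 2 mm. A picture is of the moment at which its call begins: read the wrist's pose just before it. camera_info takes no time and is no camera call; for the wrist camera it gives the pose at the moment of the call.
- hand_in(): hands the job in; it is judged then, once.
Trained networks look in the newest picture that a camera, given by its name, has taken for a name from the list of things; names that differ only in an ending like _2 or _b are one class to them, and where a whole thing is asked for, a point or a joint stands for the part that bears it (a point fixed in the world has none). Each returns a list of dicts, best first, with "conf" (0 to 1); they miss things now and then, are a little off and sometimes report something else, mostly with a low value. They report only what shows in the picture. A call takes as long as a camera call. They do not tell look-alikes from the thing itself.
- recognise(camera, label): "xyz" ([x, y, z] in mm, in the coordinates of the camera as it stood for that picture, good to about 4 mm: the middle of the surface that is visible of it).
- cut_out(camera, label): "pixels" (480x640 bool, what is visible of it).
The state is a dict: "time": time; "qpos": joint angles; "joint_vel": joint speeds; "tau": joint torques, N m; "eef_pos": TCP position; "ee_rot": TCP orientation; "ft_force": force on the tool from outside, world axes, zero at the start; "wrist_torque": the same for the moment, N m; "opening": opening from 0.0 (shut) to 1.0 (fully open); "grasp_force": force on a finger pad.
Only numpy, scipy, OpenCV 4.12 (cv2) and the standard library are available. Lean on these libraries where they do the work, as an engineer would, in place of code of your own. Each camera call takes 0.05 s, during which the arm holds its last target. There are 200 camera calls.

## Task

Open the cream flask for service: lift the lid off the chilled pot by its knob and stand it, right way up, on the round rubber mat; then lift the tall loose cap off the flask inside and set it, mouth down, into the leaning rack so that it lies back in the V cradle with its rim down on the rack's ledge. The ledge is adjustable and its height differs each time, so feel for it: lower the cap gently until it touches, neither ramming it nor letting it drop (nor dropping the lid). Leave the flask upright in its pot and do not shift the other things on the counter.

Things in the scene. Friction and masses are not known exactly. Their poses are not given: they have to be found in the camera images.
- pot: Round open steel pot fixed to the counter: neck 140 mm outer diameter, 4 mm wall, rim 90 mm high, with an outer shoulder of 160 mm diameter at 74 mm height on which the lid's skirt stands. Inner floor 6 mm above the counter. Origin: centre of the underside, z up.
- lid: Loose steel lid like a deep inverted bowl, 156 mm diameter, 75 mm high, inner radius 74 mm, overlapping the pot's neck by 16 mm; 0.25 to 0.5 kg. On top a round black knob, 32 mm tall (to 107 mm above the origin), 26 mm diameter for its lower 15 mm, 30 mm above. Origin: centre of the lower rim, z up. It hides the flask and cap; the cap reaches 61 mm above the lid's rim inside it.
- flask: Squat loose steel cream flask standing in the pot, 0.8 kg: body 90 mm diameter and 44 mm high, then a neck of 36 mm diameter that tapers from 85 mm to its tip at 100 mm. Origin: centre of the underside, z up.
- cap: Loose tall black plastic cap over the flask's neck, resting on its shoulder; a round sleeve closed on top, 52 mm outer diameter, 85 mm tall, wall 3.5 mm, 0.09 to 0.17 kg. Origin: centre of the open lower mouth; z points to the closed top. Its top starts 135 mm above the counter, 45 mm above the pot's rim; it overlaps the neck by 56 mm and comes off straight up.
- rack: Steel cap rack fixed to the counter, 120 x 100 mm base, 160 mm high, carrying the leaning cradle. A flat rubber ledge 50 mm wide, square to the cradle's z axis, closes the cradle's lower end. Its top lies 0 to 42 mm above the cradle's origin along that axis, different each time, not reported; springy (1.5 N/mm for 5 mm, then hard; slips at 60 N). Origin: centre of underside, x to the cradle's open side.
- cradle: Rack's V cradle. Its z axis leans 30 deg from vertical to the rack's -x; y is level. Origin: on a seated cap's axis, 65 mm above the counter. Two plates at 45 deg form a V on the -x side, open to +x, from z -10 to 102 mm; a cap touching both has its axis on the z axis. Plates stay within 25 mm either side in y, so fingers gripping the cap across y clear them. A seated cap's mouth is on the ledge.
- mat: Round rubber mat, 184 mm diameter, 5 mm thick, fixed to the counter. Origin: centre of its underside.
- pitcher: Bystander: steel milk pitcher, 76 mm diameter, 100 mm high, with a handle; leave alone. Origin: centre of underside.
- mug: Bystander: white mug, 80 mm diameter, 85 mm high, with a handle; leave alone. Origin: centre of underside.
- tamper: Bystander: coffee tamper, 58 mm diameter foot, 95 mm high; leave alone. Origin: centre of underside.
- jar: Bystander: glass jar, 56 mm diameter, 85 mm high; leave alone. Origin: centre of underside.
Mind the look-alikes: they are no part of the job. Leave any purple or red look-alike of the lid alone.

How it is judged:
By the outcome, as a careful person would: the job done as asked, in the order asked, and still so for the second after the job is handed in, with the robot touching nothing.
It also fails if it takes over 67 s, if anything falls off the work surface, if the arm or the gripper's body presses on something with over 40 N, if the wrist force passes 120 N, or if a joint passes its speed limit or range.

## Working session

There is one attempt and no reset: what is moved stays moved. The work goes in short steps, Python scripts to look and compute and a tool call to move; the robot and the scene stay as the last step left them, time stands still between calls to the robot, and variables do not carry over. Pictures are saved under pics/ and viewed, at most 10 in all, crops included, and the job is handed in when it is done.

Besides the shell and the picture viewer there is one more tool, called after "Emit:" as name(argument=value, ...) on one line, values as JSON. jog_arm: Moves the arm, as the interface text tells. Its arguments: {"type":"object","properties":{"steps":{"type":"array"},"claw":{"type":"number"},"force":{"type":"number"}},"required":["steps"]}

```bash
mkdir -p pics; ls
cat > h.py <<'E'
import numpy as np, cv2
from workcell import *
def world(cam,uv,d,info=None):
    i=info or camera_info(cam); K=np.array(i["K"]);D=np.array(i["distortion"])
    p=cv2.undistortPoints(np.array(uv,float).reshape(-1,1,2),K,D).reshape(-1,2)
    d=np.array(d,float).reshape(-1,1)
    c=np.hstack([p*d,d]); return c@np.array(i["attitude"]).T+np.array(i["origin"])
def towc(cam,x):
    i=camera_info(cam); return np.array(i["attitude"])@np.array(x)+np.array(i["origin"])
E
python3 - <<'E'
from h import *
for c in("top","side"):
    im,d=get_image(c);cv2.imwrite(f"pics/{c}0.png",im);np.save(f"pics/{c}0.npy",d)
    i=camera_info(c);print(c,np.round(i["origin"]),np.round(i["attitude"],2).tolist())
    for l in("pot","lid","rack","mat"):
        print(l,[(round(r["conf"],2),np.round(towc(c,r["xyz"])).tolist()) for r in recognise(c,l)])
print(get_state())
E
```

```text
pics
top [446.  13. 905.] [[0.02, -1.0, 0.09], [-1.0, -0.02, -0.02], [0.02, -0.09, -1.0]]
pot [(0.21, [423.0, -145.0, 83.0])]
lid [(0.88, [306.0, 199.0, 74.0]), (0.78, [478.0, -10.0, 150.0]), (0.72, [283.0, -212.0, 75.0]), (0.71, [600.0, 145.0, 27.0])]
rack [(0.75, [482.0, 299.0, 11.0])]
mat [(0.69, [552.0, -283.0, 1.0])]
side [311. 672. 639.] [[-0.95, -0.19, 0.26], [-0.33, 0.6, -0.73], [-0.02, -0.78, -0.62]]
pot [(0.62, [464.0, 52.0, 32.0])]
lid [(0.95, [469.0, 36.0, 139.0]), (0.85, [294.0, 245.0, 75.0]), (0.71, [278.0, -172.0, 64.0]), (0.26, [573.0, -300.0, 10.0])]
rack [(0.68, [476.0, 319.0, 14.0])]
mat [(0.62, [571.0, -301.0, 8.0])]
{'time': 0.5, 'qpos': array([-1.12300188e+00,  2.38242611e-01, -1.35439945e-02,  1.31921116e+00,
        1.57147955e-05,  1.57082749e+00]), 'joint_vel': array([-1.44767267e-03, -1.55942647e-03,  8.15888335e-05, -1.43231691e-03,
       -1.17475728e-03,  1.76870327e-03]), 'tau': array([ 2.75606581e-04, -5.38160062e+01,  3.46483076e+01,  3.80099053e-03,
       -1.34458017e-05,  8.08573134e-06]), 'eef_pos': array([ 227.28757299, -473.17168928,  231.23670148]), 'ee_rot': array([[ 9.01417747e-01,  4.32950390e-01, -7.30536782e-05],
       [ 4.32950396e-01, -9.01417727e-01,  1.88382780e-04],
       [ 1.57085176e-05, -2.01440200e-04, -9.99999980e-01]]), 'ft_force': array([ 0.78531473, -0.31389356,  0.60089815]), 'wrist_torque': array([ 0.05798001,  0.00862186, -0.01518455]), 'grasp_force': 0.0, 'opening': 0.9988288048479177}
```

View pics/top0.png

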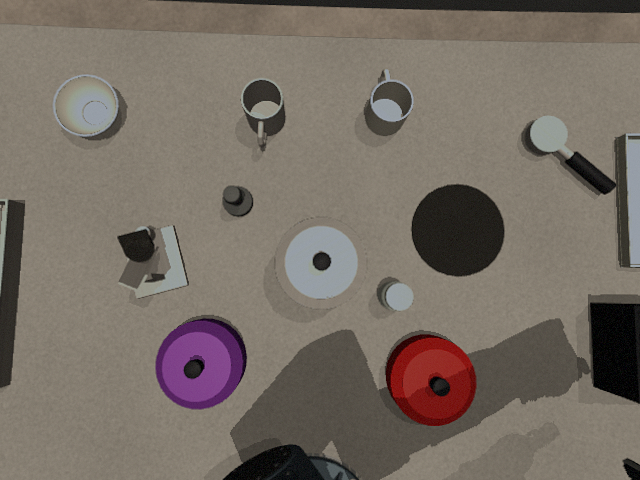

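View pics/side0.png

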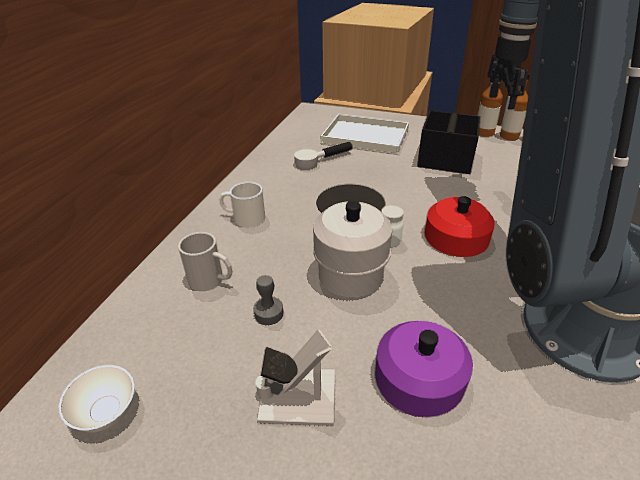

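The steel lid sits on the pot at top (322,261) and side (352,210). The look-alikes are purple at top (200,363) and red at (437,380), so the plain steel one on the pot fits. The mat is at top (458,230) and the rack at top (150,262). I'll take an enlarged crop to confirm, plus point measurements.

Run:
```python
from h import *
t=cv2.imread("pics/top0.png");s=cv2.imread("pics/side0.png")
r=lambda a:cv2.resize(a,(390,290),interpolation=cv2.INTER_CUBIC)
a=np.vstack([np.hstack([r(t[210:310,90:225]),r(s[320:435,240:395])]),np.hstack([r(t[205:320,245:400]),r(s[185:305,280:440])])])
cv2.imwrite("pics/crop1.png",a)
d=np.load("pics/top0.npy");vv,uu=np.mgrid[0:480,0:640]
W=world("top",np.stack([uu,vv],-1).reshape(-1,2),d.reshape(-1)).reshape(480,640,3)
np.save("pics/W.npy",W)
def fit(m):
    (c,rad)=cv2.minEnclosingCircle(W[m][:,:2].astype(np.float32).reshape(-1,1,2)); return np.round(c,1),round(rad,1),np.round(W[m].mean(0),1),m.sum()
win=np.zeros((480,640),bool);win[205:320,265:380]=1
for lo,hi in((168,195),(135,168),(60,85)): print(lo,fit(win&(W[...,2]>lo)&(W[...,2]<hi)))
m=np.zeros((480,640),bool);m[175:285,400:515]=1
g=cv2.cvtColor(t,cv2.COLOR_BGR2GRAY);k=m&(g<45);print("mat",fit(k))
w=np.zeros((480,640),bool);w[215:305,110:200]=1
b=w&(W[...,2]>4)&(W[...,2]<25)&(g>130);print("base",fit(b),cv2.minAreaRect(W[b][:,:2].astype(np.float32)))
for v in range(222,302,6): print(v,[tuple(int(x) for x in W[v,u]) for u in range(116,190,8)])
```

```text
168 (array([479.7,  -8.3]), 14.8, array([479.5,  -8.2, 180.2]), np.int64(277))
135 (array([478. ,  -8.7]), 75.2, array([478.6,  -8. , 146.6]), np.int64(5562))
60 (array([0., 0.]), 0.0, array([nan, nan, nan]), np.int64(0))
mat (array([ 513.4, -178.1]), 202.4, array([ 554.8, -280.6,    7.3]), np.int64(6571))
base (array([482.4, 304.4]), 75.8, array([470.4, 281.8,  11.8]), np.int64(1267)) ((473.00689697265625, 299.00421142578125), (118.33448791503906, 128.9191131591797), 34.23937225341797)
222 [(557, 388, -3), (557, 370, 3), (558, 356, 0), (558, 340, 1), (558, 325, 0), (559, 310, 0), (559, 294, 0), (560, 280, -4), (560, 264, 0), (560, 249, -2)]
228 [(545, 386, 0), (546, 371, -1), (546, 354, 1), (542, 324, 42), (542, 309, 44), (547, 310, -1), (546, 291, 10), (546, 275, 12), (548, 263, 0), (548, 248, -1)]
234 [(534, 384, 1), (524, 331, 98), (525, 317, 99), (525, 305, 93), (526, 292, 93), (534, 305, 11), (534, 289, 12), (534, 274, 13), (536, 263, -2), (537, 248, -2)]
240 [(522, 384, 1), (514, 332, 94), (515, 318, 94), (515, 306, 91), (515, 292, 91), (522, 303, 15), (523, 289, 11), (523, 27
[... 1034 characters left out ...]
), (442, 311, 137), (442, 303, 123), (442, 286, 135), (442, 304, 44), (442, 300, 13), (442, 285, 11), (442, 270, 11), (443, 254, 15), (443, 242, 3)]
288 [(429, 378, 1), (430, 365, -1), (432, 298, 136), (430, 330, 9), (430, 314, 13), (431, 300, 10), (431, 284, 13), (431, 269, 14), (431, 258, -1), (431, 242, 0)]
294 [(418, 379, 0), (418, 364, -1), (418, 347, 2), (419, 329, 12), (419, 314, 11), (419, 304, -3), (419, 287, 1), (419, 272, 0), (420, 257, 0), (420, 242, 1)]
300 [(406, 378, -1), (407, 363, 0), (407, 347, 1), (407, 332, 2), (407, 318, 0), (407, 303, -2), (408, 287, 0), (408, 272, 0), (408, 257, 0), (408, 242, -1)]<stdin>:10: RuntimeWarning: Mean of empty slice.
  ret = um.true_divide(
```

View pics/crop1.png

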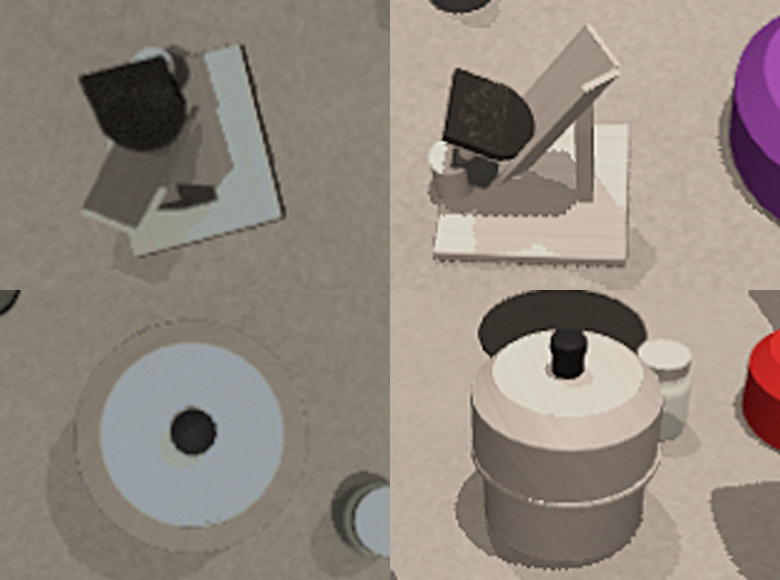

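Run:
```python
from h import *
W=np.load("pics/W.npy");t=cv2.imread("pics/top0.png");g=cv2.cvtColor(t,cv2.COLOR_BGR2GRAY)
i=camera_info("top");K=np.array(i["K"]);D=np.array(i["distortion"]);R=np.array(i["attitude"]);o=np.array(i["origin"])
def onz(uv,z):
    p=cv2.undistortPoints(np.array(uv,float).reshape(-1,1,2),K,D).reshape(-1,2);r=np.c_[p,np.ones(len(p))]@R.T
    return o+r*((z-o[2])/r[:,2])[:,None]
c=onz([(173,225.5),(188,284.1),(136.7,298.6)],12);print("corners",np.round(c,1).tolist(),[np.linalg.norm(c[0]-c[1]),np.linalg.norm(c[1]-c[2])])
e1=c[0]-c[1];print("x yaw deg",np.degrees(np.arctan2(e1[1],e1[0])),"centre",(c[0]+c[2])/2)
m=np.zeros((480,640),bool);m[228:266,116:160]=1;m&=(g<45)&(W[...,2]>60)&(W[...,2]<112)
m=cv2.erode(m.astype(np.uint8),np.ones((3,3)))>0
P=W[m];q=P.mean(0);n=np.linalg.svd(P-q)[2][2];n*=np.sign(n[2]);print("ledge",m.sum(),q,n,"tilt",np.degrees(np.arccos(n[2])),"x yaw",np.degrees(np.arctan2(-n[1],-n[0])))
mm=np.zeros((480,640),np.uint8);mm[175:285,400:515]=1;mm=mm*(g<45).astype(np.uint8)
k=max(cv2.findContours(mm,0,2)[0],key=cv2.contourArea);xy=onz(k.reshape(-1,2),5)[:,:2].astype(np.float32)
print("mat",cv2.fitEllipse(xy))
```

```text
corners [[551.6, 273.7, 12.0], [439.5, 240.3, 12.0], [410.7, 335.1, 12.0]] [np.float64(116.98910259198303), np.float64(99.0588446710548)]
x yaw deg 16.551221170980135 centre [481.14705112 304.40412254  12.        ]
ledge 662 [505.86141324 312.06623944  86.83983667] [-0.47434133 -0.13877381  0.86933431] tilt 29.618626537018894 x yaw 16.307421496083126
mat ((555.6430053710938, -281.2481384277344), (178.31333923339844, 180.21218872070312), 8.152290344238281)
```

Run:
```python
from h import *
c=np.array([481.1,304.4,0]);a=np.radians(16.4)
Rr=np.array([[np.cos(a),-np.sin(a),0],[np.sin(a),np.cos(a),0],[0,0,1]])
Rc=np.array([[.866,0,-.5],[0,1,0],[.5,0,.866]])
Wt=np.load("pics/W.npy")
ds=np.load("pics/side0.npy");vv,uu=np.mgrid[0:480,0:640]
Ws=world("side",np.stack([uu,vv],-1).reshape(-1,2),ds.reshape(-1)).reshape(480,640,3)
for nm,W,wd,im in(("top",Wt,(215,305,110,200),"top0"),("side",Ws,(320,435,240,345),"side0")):
    g=cv2.imread(f"pics/{im}.png",0)
    r0,r1,c0,c1=wd;P=W[r0:r1,c0:c1].reshape(-1,3);G=g[r0:r1,c0:c1].reshape(-1)
    R=(P-c)@Rr; C=(R-[0,0,65])@Rc   # rack frame, cradle frame w x0=0
    ok=(P[:,2]>25)&(abs(C[:,1])<28)&(abs(C[:,0])<80)
    for s in(1,-1):
        k=ok&(G>55)&(s*C[:,1]<22)&(C[:,2]>10)&(C[:,2]<100)
        h=(C[k,0]+s*C[k,1])*.7071
        H,e=np.histogram(h,np.arange(-70,40,2));j=np.argsort(H)[::-1][:6];print(nm,s,[(e[x]+1,H[x]) for x in j])
    k=ok&(G<=45);print(nm,"dark z'",np.percentile(C[k,2],[10,30,50,70,90]),"x'",np.percentile(C[k,0],[2,50,98]),"y'",np.percentile(C[k,1],[2,50,98]),k.sum())
    k=(P[:,2]<18)&(P[:,2]>7);print("base xy pct",np.percentile(R[k,0],[1,99]),np.percentile(R[k,1],[1,99]))
```

```text
top 1 [(np.int64(-7), np.int64(83)), (np.int64(-9), np.int64(43)), (np.int64(-5), np.int64(36)), (np.int64(5), np.int64(33)), (np.int64(1), np.int64(33)), (np.int64(15), np.int64(33))]
top -1 [(np.int64(-9), np.int64(337)), (np.int64(-7), np.int64(141)), (np.int64(-11), np.int64(32)), (np.int64(23), np.int64(24)), (np.int64(-5), np.int64(14)), (np.int64(-3), np.int64(11))]
top dark z' [3.81371772 5.12994397 5.98055869 6.70500435 7.92463295] x' [-35.80085498  31.941699    57.82010205] y' [-23.60602126  -1.45837635  23.44606548] 884
base xy pct [-58.26716047  60.10372636] [-48.3779368   49.17580675]
side 1 [(np.int64(-3), np.int64(465)), (np.int64(-5), np.int64(178)), (np.int64(-1), np.int64(54)), (np.int64(-7), np.int64(36)), (np.int64(1), np.int64(23)), (np.int64(13), np.int64(19))]
side -1 [(np.int64(-11), np.int64(156)), (np.int64(-13), np.int64(102)), (np.int64(-9), np.int64(73)), (np.int64(15), np.int64(52)), (np.int64(11), np.int64(52)), (np.int64(3), np.int64(49))]
side dark z' [0.98199537 4.85386739 5.55188859 6.2466191  6.9062281 ] x' [ 6.03360795 32.04021471 59.91545336] y' [-20.332138     8.33483527  27.78445724] 273
base xy pct [-56.51292915  68.73922777] [-150.87991377   53.90423224]
```

Emit:
jog_arm(steps=[[0.2,-0.145,0,0],[0.2,-0.145,0,0],[0.2,-0.145,0,0],[0.2,-0.145,0,0],[0.2,-0.145,0,0],[0.2,-0.145,0,0],[0.2,-0.145,0,0]], claw=0, force=30)

```text
time: 1.08
eef_pos: [346.9, -250.9, 231.6]
ee_rot: [[0.899, 0.438, 0.001], [0.438, -0.899, 0.002], [0.002, -0.001, -1.0]]
ft_force: [0.4, -0.5, 0.5]
opening: 1.0
grasp_force: 0.0
```

Emit:
jog_arm(steps=[[0.2287,-0.1648,0,0],[0.2287,-0.1648,0,0],[0.2287,-0.1648,0,0],[0.2287,-0.1648,0,0],[0.2287,-0.1648,0,0],[0.2287,-0.1648,0,0],[0.2287,-0.1648,0,0],[0.2287,-0.1648,0,0]])

```text
time: 1.75
eef_pos: [482.1, -4.2, 231.0]
ee_rot: [[0.9, 0.437, 0.001], [0.437, -0.9, 0.001], [0.002, -0.001, -1.0]]
ft_force: [-0.1, 0.2, -0.9]
opening: 1.002
grasp_force: 0.0
```

Run:
```python
from h import *
s=get_state();print(s["eef_pos"],s["joint_vel"].round(2))
im,d=get_image("wrist");cv2.imwrite("pics/w1.png",im);i=camera_info("wrist");print(i["origin"],np.round(i["attitude"],2).tolist())
vv,uu=np.mgrid[0:480,0:640];W=world("wrist",np.stack([uu,vv],-1).reshape(-1,2),d.reshape(-1),i)
m=(W[:,2]>172)&(W[:,2]<190)&(np.hypot(W[:,0]-479,W[:,1]+8)<40)
if m.sum(): print(m.sum(),cv2.minEnclosingCircle(W[m][:,:2].astype(np.float32)),W[m].mean(0),np.percentile(W[m],[5,95],axis=0))
```

```text
[482.06982011  -4.21128528 231.03174115] [-0.08 -0.03 -0.05  0.02 -0.03 -0.1 ]
[550.82034107  26.55555808 373.50439975] [[0.44, -0.86, -0.27], [-0.9, -0.42, -0.13], [0.0, 0.3, -0.95]]
2384 ((481.7513122558594, -12.230326652526855), 15.397796630859375) [483.41941341 -11.31821879 180.15855068] [[470.83135434 -23.43476693 176.23001512]
 [495.24181401   0.50566091 181.7863554 ]]
```

Emit:
jog_arm(steps=[[0,0.0015,0.02,0],[0,0.0015,0.04,0],[0,0.0015,0.06,0],[0,0.0015,0.076,0],[0,0.0015,0.076,0],[0,0.0015,0.076,0]])

```text
time: 2.3
eef_pos: [479.4, -10.6, 155.2]
ee_rot: [[0.902, 0.432, -0.002], [0.432, -0.902, -0.0], [-0.002, -0.001, -1.0]]
ft_force: [-0.3, 0.1, 1.2]
opening: 1.001
grasp_force: 0.0
```

Emit:
jog_arm(steps=[[0,0,0,0],[0,0,0,0],[0,0,0,0],[0,0,0,0],[0,0,0,0],[0,0,0,0],[0,0,0,0],[0,0,0,0]], claw=255, force=45)

```text
time: 2.97
eef_pos: [480.6, -9.8, 156.1]
ee_rot: [[0.901, 0.433, 0.001], [0.433, -0.901, -0.0], [0.001, 0.001, -1.0]]
ft_force: [-1.6, -2.2, 4.3]
opening: 0.331
grasp_force: 44.1
```

Emit:
jog_arm(steps=[[0,0,-0.004,0],[0,0,-0.01,0],[0,0,-0.02,0],[0,0,-0.04,0],[0,0,-0.06,0],[0,0,-0.08,0],[0,0,-0.1,0],[0,0,-0.1,0]], force=60)

```text
time: 3.63
eef_pos: [481.6, -9.6, 258.9]
ee_rot: [[0.901, 0.433, 0.005], [0.433, -0.901, 0.0], [0.005, 0.002, -1.0]]
ft_force: [1.2, 0.2, -3.2]
opening: 0.325
grasp_force: 59.6
```

Emit:
jog_arm(steps=[[-0.003,0.017,0,0],[-0.009,0.05,0,0],[-0.016,0.09,0,0],[-0.023,0.13,0,0],[-0.03,0.17,0,0],[-0.037,0.207,0,0],[-0.0435,0.243,0,0],[-0.0475,0.265,0,0]])

```text
time: 4.3
eef_pos: [552.3, -272.5, 253.5]
ee_rot: [[0.902, 0.431, -0.001], [0.431, -0.902, 0.0], [-0.001, -0.001, -1.0]]
ft_force: [-0.4, 0.4, -3.5]
opening: 0.325
grasp_force: 60.0
```

Emit:
jog_arm(steps=[[-0.0022,0.0123,0,0],[-0.0022,0.0123,0.02,0],[-0.0022,0.0123,0.055,0],[-0.0022,0.0123,0.09,0],[-0.0022,0.0123,0.12,0],[-0.0022,0.0123,0.14,0],[-0.0022,0.0123,0.15,0],[-0.0022,0.0123,0.15,0]])

```text
time: 4.97
eef_pos: [553.9, -279.8, 102.5]
ee_rot: [[0.901, 0.433, -0.004], [0.433, -0.901, 0.003], [-0.003, -0.004, -1.0]]
ft_force: [-0.4, -0.3, -3.3]
opening: 0.324
grasp_force: 60.0
```

Run:
```python
from h import *
s=get_state();print(s["eef_pos"],s["joint_vel"].round(2),s["ft_force"])
im,d=get_image("top");cv2.imwrite("pics/top1.png",im)
W=world("top",np.stack(np.mgrid[0:480,0:640][::-1],-1).reshape(-1,2),d.reshape(-1))
m=(W[:,2]>95)&(W[:,2]<150)&(np.hypot(W[:,0]-478,W[:,1]+9)<45)
print("cap",m.sum(),cv2.minEnclosingCircle(W[m][:,:2].astype(np.float32)),np.median(W[m],axis=0))
g=cv2.resize(im[130:330,250:530],(800,571));cv2.imwrite("pics/c2.png",g)
```

```text
[ 553.93114535 -279.80809954  102.48580179] [ 0.   -0.03  0.07  0.05 -0.   -0.  ] [-0.35597558 -0.28635591 -3.31875061]
cap 734 ((482.0587463378906, -7.604129791259766), 25.961410522460938) [481.05339957  -7.6348331  134.47219125]
```

View pics/c2.png

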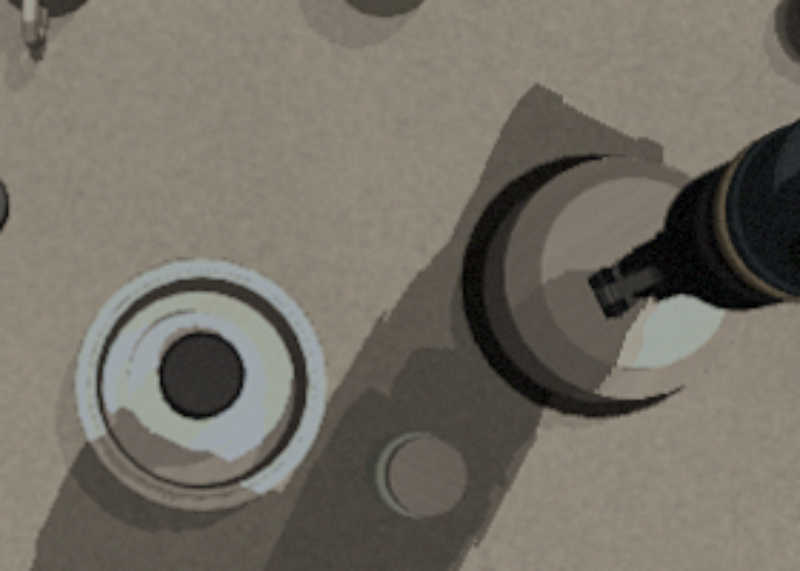

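The lid hangs straight over the mat, at crop centre (600,290), and the exposed cap is at crop (202,375). I'll lower gently from here.

Emit:
jog_arm(steps=[[0,0,0.004,0],[0,0,0.008,0],[0,0,0.011,0],[0,0,0.0125,0],[0,0,0.0135,0],[0,0,0.0135,0]])

```text
time: 5.52
eef_pos: [555.5, -281.2, 91.8]
ee_rot: [[0.901, 0.433, 0.0], [0.433, -0.901, 0.0], [0.0, -0.0, -1.0]]
ft_force: [-0.9, 0.0, -4.3]
opening: 0.326
grasp_force: 60.0
```

Emit:
jog_arm(steps=[[0,0,0.0004,0],[0,0,0.0008,0],[0,0,0.0012,0],[0,0,0.0016,0],[0,0,0.002,0],[0,0,0.002,0]])

```text
time: 6.02
eef_pos: [555.5, -281.1, 89.7]
ee_rot: [[0.901, 0.433, -0.0], [0.433, -0.901, 0.0], [-0.0, -0.0, -1.0]]
ft_force: [-0.1, 1.2, -3.0]
opening: 0.325
grasp_force: 60.0
```

Emit:
jog_arm(steps=[[0,0,0.0004,0],[0,0,0.0008,0],[0,0,0.0012,0],[0,0,0.0016,0],[0,0,0.002,0],[0,0,0.002,0]])

```text
time: 6.52
eef_pos: [555.5, -281.1, 87.7]
ee_rot: [[0.901, 0.433, -0.0], [0.433, -0.901, 0.0], [-0.0, -0.0, -1.0]]
ft_force: [-0.3, -0.7, -3.6]
opening: 0.319
grasp_force: 60.0
```

Emit:
jog_arm(steps=[[0,0,0.0003,0],[0,0,0.0006,0],[0,0,0.0009,0],[0,0,0.0012,0],[0,0,0.0012,0]])

```text
time: 6.93
eef_pos: [555.4, -280.9, 87.2]
ee_rot: [[0.901, 0.433, 0.0], [0.433, -0.901, 0.0], [0.0, -0.0, -1.0]]
ft_force: [-2.7, 2.8, 4.7]
opening: 0.329
grasp_force: 60.7
```

Emit:
jog_arm(steps=[[0,0,0,0],[0,0,0,0],[0,0,0,0],[0,0,0,0],[0,0,0,0],[0,0,0,0]], claw=0)

```text
time: 7.43
eef_pos: [555.6, -281.2, 86.5]
ee_rot: [[0.901, 0.433, 0.0], [0.433, -0.901, 0.0], [0.0, -0.0, -1.0]]
ft_force: [1.0, 0.1, -0.3]
opening: 1.002
grasp_force: 0.0
```

Emit:
jog_arm(steps=[[0,0,-0.01,0],[0,0,-0.035,0],[0,0,-0.07,0],[0,0,-0.1,0],[0,0,-0.115,0],[0,0,-0.115,0]])

```text
time: 7.93
eef_pos: [557.2, -282.0, 206.7]
ee_rot: [[0.901, 0.433, 0.006], [0.433, -0.901, -0.003], [0.004, 0.006, -1.0]]
ft_force: [0.7, -0.9, 0.4]
opening: 0.996
grasp_force: 0.0
```

Emit:
jog_arm(steps=[[0.0073,-0.0393,0,4.6],[0.0146,-0.0786,0,9.3],[0.0219,-0.1179,0,9.3],[0.0292,-0.1572,0,9.3],[0.0366,-0.1966,0,9.3],[0.0439,-0.2359,0,9.3],[0.0495,-0.266,0,9.3],[0.0518,-0.2784,0,9.3]])

```text
time: 8.6
eef_pos: [480.0, -4.8, 201.7]
ee_rot: [[0.959, 0.284, -0.001], [0.284, -0.959, 0.001], [-0.001, -0.001, -1.0]]
ft_force: [0.5, -0.2, 0.3]
opening: 1.001
grasp_force: 0.0
```

Emit:
jog_arm(steps=[[0,0,0,0],[0,0,0,0],[0,0,0,0],[0,0,0,0]])

```text
time: 8.93
eef_pos: [482.1, -8.9, 201.4]
ee_rot: [[0.96, 0.28, -0.0], [0.28, -0.96, -0.0], [-0.0, 0.0, -1.0]]
ft_force: [0.6, -0.1, 0.5]
opening: 1.0
grasp_force: 0.0
```

Run:
```python
from h import *
s=get_state();print(s["eef_pos"],s["ee_rot"].round(3).tolist())
im,d=get_image("wrist");i=camera_info("wrist")
W=world("wrist",np.stack(np.mgrid[0:480,0:640][::-1],-1).reshape(-1,2),d.reshape(-1),i)
m=(W[:,2]>127)&(W[:,2]<142)&(np.hypot(W[:,0]-482,W[:,1]+8)<40)
print("capw",m.sum(),cv2.minEnclosingCircle(W[m][:,:2].astype(np.float32)),np.median(W[m],axis=0))
im,d=get_image("top");W=world("top",np.stack(np.mgrid[0:480,0:640][::-1],-1).reshape(-1,2),d.reshape(-1))
for lo,hi,r in((105,125,30),(60,85,100)):
  m=(W[:,2]>lo)&(W[:,2]<hi)&(np.hypot(W[:,0]-555,W[:,1]+281)<r)
  print("lid",m.sum(),cv2.minEnclosingCircle(W[m][:,:2].astype(np.float32)),np.median(W[m],axis=0))
```

```text
[482.0518087   -8.87862202 201.42239209] [[0.96, 0.28, -0.0], [0.28, -0.96, -0.0], [-0.0, 0.0, -1.0]]
capw 5965 ((485.65283203125, -9.3624906539917), 26.003238677978516) [487.95231371  -8.76411919 134.78187362]
lid 233 ((555.6069946289062, -279.9016418457031), 14.982351303100586) [ 554.88799783 -278.71520214  111.33714841]
lid 2400 ((554.4412841796875, -286.51593017578125), 76.6503677368164) [ 550.33740878 -308.77076577   79.12588723]
```

Emit:
jog_arm(steps=[[0.0015,0,0.02,0],[0.0015,0,0.05,0],[0.0015,0,0.08,0],[0.0015,0,0.1,0],[0.0015,0,0.11,0],[0.0015,0,0.1135,0],[0.0015,0,0.1135,0],[0.0015,0,0.1135,0]])

```text
time: 9.7
eef_pos: [483.6, -7.8, 88.6]
ee_rot: [[0.96, 0.281, 0.0], [0.281, -0.96, 0.0], [0.0, 0.0, -1.0]]
ft_force: [-0.4, -0.0, 0.2]
opening: 1.0
grasp_force: 0.0
```

Emit:
jog_arm(steps=[[0,0,0,0],[0,0,0,0],[0,0,0,0],[0,0,0,0],[0,0,0,0],[0,0,0,0]], claw=255, force=20)

```text
time: 10.2
eef_pos: [483.7, -7.4, 89.0]
ee_rot: [[0.96, 0.282, 0.002], [0.282, -0.96, -0.0], [0.002, 0.001, -1.0]]
ft_force: [-1.2, -0.9, 6.0]
opening: 0.611
grasp_force: 20.2
```

Emit:
jog_arm(steps=[[0,0,-0.003,0],[0,0,-0.008,0],[0,0,-0.016,0],[0,0,-0.026,0],[0,0,-0.036,0],[0,0,-0.046,0],[0,0,-0.056,0],[0,0,-0.066,0]])

```text
time: 10.87
eef_pos: [483.1, -7.3, 155.2]
ee_rot: [[0.96, 0.282, 0.0], [0.282, -0.96, 0.0], [0.0, -0.0, -1.0]]
ft_force: [0.4, -0.2, -1.0]
opening: 0.615
grasp_force: 21.2
```

Emit:
jog_arm(steps=[[0,0,-0.02,0],[0,0,-0.037,0],[0.0073,-0.015,-0.037,0],[0.0218,-0.045,-0.037,0],[0.037,-0.0765,-0.037,0],[0.0523,-0.108,-0.037,0],[0.0676,-0.1397,-0.037,0],[0.0829,-0.1713,-0.037,0]])

```text
time: 11.53
eef_pos: [518.0, 170.4, 191.9]
ee_rot: [[0.952, 0.307, -0.003], [0.307, -0.952, 0.012], [0.0, -0.012, -1.0]]
ft_force: [0.6, -0.7, -1.6]
opening: 0.613
grasp_force: 21.5
```

Emit:
jog_arm(steps=[[0.0153,-0.0316,0,0],[0.0306,-0.0632,0,0],[0.044,-0.091,0,0],[0.054,-0.1116,0,0],[0.06,-0.124,0,0],[0.0625,-0.1292,0,0],[0.0625,-0.1292,0,0],[0.0625,-0.1292,0,0]])

```text
time: 12.2
eef_pos: [566.0, 238.1, 192.7]
ee_rot: [[0.93, 0.368, -0.018], [0.368, -0.929, 0.041], [-0.001, -0.044, -0.999]]
ft_force: [0.3, 0.2, -1.1]
opening: 0.609
grasp_force: 21.4
```

Run:
```python
from h import *
s=get_state();print(s["eef_pos"],s["ee_rot"].round(3).tolist(),s["ft_force"])
im,d=get_image("wrist");i=camera_info("wrist");np.savez("pics/w3.npz",im=im,d=d,o=i["origin"],a=i["attitude"],e=s["eef_pos"],r=s["ee_rot"])
cv2.imwrite("pics/w3.png",im)
```

```text
[566.00370251 238.12224799 192.66749019] [[0.93, 0.368, -0.018], [0.368, -0.929, 0.041], [-0.001, -0.044, -0.999]] [ 0.3055661   0.24306775 -1.09202942]
```

View pics/w3.png

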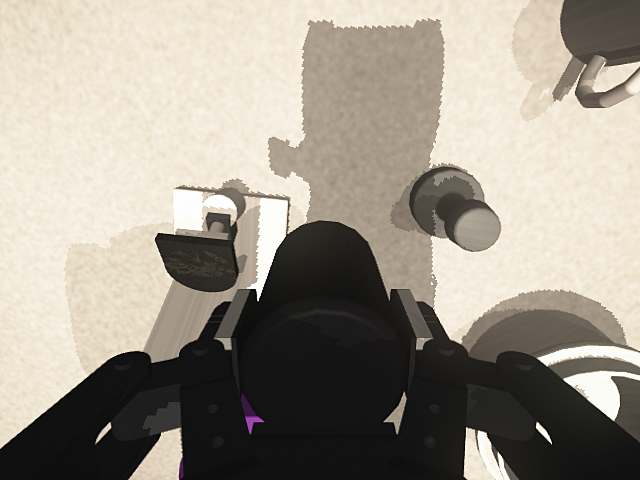

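The arm stopped short and slightly tilted: rack ledge at (197,262), tamper at (455,208), cap in hand at the centre. I'll check the joints.

Run:
```python
from h import *
s=get_state();print(s["qpos"].round(3),s["joint_vel"].round(3),s["tau"].round(1),s["time"])
```

```text
[0.376 0.406 0.133 1.299 0.044 3.141] [-0.004 -0.009 -0.015 -0.003 -0.002  0.   ] [ -0.  -67.4  34.6   0.3   0.1   0. ] 12.25
```

Joint 6 sits at its limit, so I need the half-turned grasp.

Emit:
jog_arm(steps=[[0,0,0,-7],[0,0,0,-14],[0,0,0,-21],[0,0,0,-28],[0,0,0,-35],[0,0,0,-42],[0,0,0,-49],[0,0,0,-56]])

```text
time: 12.92
eef_pos: [565.6, 237.6, 192.9]
ee_rot: [[0.21, 0.978, -0.018], [0.977, -0.209, 0.041], [0.036, -0.026, -0.999]]
ft_force: [1.2, -0.6, -1.0]
opening: 0.611
grasp_force: 21.5
```

Emit:
jog_arm(steps=[[0,0,0,-7.1],[0,0,0,-14.2],[0,0,0,-21.3],[0,0,0,-28.4],[0,0,0,-35.5],[0,0,0,-42.6],[0,0,0,-49.7],[0,0,0,-56.8]])

```text
time: 13.58
eef_pos: [565.6, 237.6, 192.8]
ee_rot: [[-0.703, 0.711, -0.018], [0.71, 0.703, 0.041], [0.041, 0.016, -0.999]]
ft_force: [-0.7, 0.4, -1.3]
opening: 0.61
grasp_force: 21.5
```

Emit:
jog_arm(steps=[[0,0,0,-7.1],[0,0,0,-14.2],[0,0,0,-21.3],[0,0,0,-28.4],[0,0,0,-35.5],[0,0,0,-42.6],[0,0,0,-49.7],[0,0,0,-56.8]])

```text
time: 14.25
eef_pos: [565.6, 237.6, 192.9]
ee_rot: [[-0.98, -0.199, -0.018], [-0.2, 0.979, 0.041], [0.009, 0.043, -0.999]]
ft_force: [0.5, 0.4, -2.0]
opening: 0.612
grasp_force: 21.5
```

Emit:
jog_arm(steps=[[0,0,0,-7.1],[0,0,0,-14.2],[0,0,0,-21.3],[0,0,0,-28.4],[0,0,0,-35.5],[0,0,0,-42.6],[0,0,0,-49.7],[0,0,0,-56.8]])

```text
time: 14.92
eef_pos: [565.6, 237.6, 192.9]
ee_rot: [[-0.37, -0.929, -0.018], [-0.929, 0.369, 0.041], [-0.031, 0.031, -0.999]]
ft_force: [0.2, -1.3, -1.4]
opening: 0.613
grasp_force: 21.5
```

Emit:
jog_arm(steps=[[0,0,0,-7.1],[0,0,0,-14.2],[0,0,0,-21.3],[0,0,0,-28.4],[0,0,0,-35.5],[0,0,0,-42.6],[0,0,0,-49.7],[0,0,0,-56.8]])

```text
time: 15.58
eef_pos: [565.5, 237.6, 192.9]
ee_rot: [[0.575, -0.818, -0.018], [-0.817, -0.575, 0.041], [-0.043, -0.009, -0.999]]
ft_force: [-0.4, -0.2, -0.4]
opening: 0.604
grasp_force: 21.5
```

Emit:
jog_arm(steps=[[0,0,0,-7.1],[0,0,0,-14.2],[0,0,0,-21.3],[0,0,0,-28.4],[0,0,0,-35.5],[0,0,0,-42.6],[0,0,0,-49.7],[0,0,0,-56.8]])

```text
time: 16.25
eef_pos: [565.5, 237.6, 192.9]
ee_rot: [[0.999, 0.033, -0.018], [0.034, -0.999, 0.041], [-0.016, -0.041, -0.999]]
ft_force: [0.4, -0.7, -1.7]
opening: 0.614
grasp_force: 21.5
```

Run:
```python
from h import *
s=get_state();print(s["qpos"].round(3),s["time"],s["eef_pos"].round(1),s["ee_rot"].round(3).tolist())
```

```text
[ 0.376  0.405  0.132  1.299  0.044 -2.8  ] 16.25 [565.5 237.6 192.9] [[0.999, 0.033, -0.018], [0.034, -0.999, 0.041], [-0.016, -0.041, -0.999]]
```

Emit:
jog_arm(steps=[[0,0,0,-7.1],[0,0,0,-14.2],[0,0,0,-21.3],[0,0,0,-25],[0,0,0,-25]])

```text
time: 16.67
eef_pos: [555.1, 261.0, 192.9]
ee_rot: [[0.911, 0.413, -0.008], [0.413, -0.91, 0.024], [0.002, -0.025, -1.0]]
ft_force: [-0.0, -0.9, -1.2]
opening: 0.608
grasp_force: 21.5
```

Run:
```python
from h import *
s=get_state();print(s["qpos"].round(3),s["time"],s["eef_pos"].round(1),s["ee_rot"].round(3).tolist())
```

```text
[ 0.427  0.402  0.128  1.294  0.025 -3.14 ] 16.6667 [555.1 261.  192.9] [[0.911, 0.413, -0.008], [0.413, -0.91, 0.024], [0.002, -0.025, -1.0]]
```

Emit:
jog_arm(steps=[[0,0,0,-6.5],[0,0,0,-6.5]])

```text
time: 16.83
eef_pos: [540.4, 288.8, 192.8]
ee_rot: [[0.883, 0.47, 0.004], [0.47, -0.883, 0.003], [0.005, -0.001, -1.0]]
ft_force: [-0.2, 1.2, -1.4]
opening: 0.616
grasp_force: 21.6
```

Run:
```python
from h import *
s=get_state();print(s["qpos"].round(3),s["time"],s["eef_pos"].round(1),s["ee_rot"].round(3).tolist())
```

```text
[ 4.900e-01  4.000e-01  1.230e-01  1.290e+00  1.000e-03 -3.141e+00] 16.8333 [540.4 288.8 192.8] [[0.883, 0.47, 0.004], [0.47, -0.883, 0.003], [0.005, -0.001, -1.0]]
```

Emit:
jog_arm(steps=[[0.005,-0.01,0,4],[0.0138,-0.0296,0,8],[0.0138,-0.0296,0,11.6],[0.0138,-0.0296,0,11.6],[0.0138,-0.0296,0,11.6],[0.0138,-0.0296,0,11.6]])

```text
time: 17.33
eef_pos: [540.5, 318.4, 192.7]
ee_rot: [[0.96, 0.28, 0.004], [0.28, -0.96, 0.002], [0.004, -0.001, -1.0]]
ft_force: [0.0, 0.3, -1.9]
opening: 0.611
grasp_force: 21.7
```

```bash
cat > an.py <<'E'
from h import *
s=get_state();e=s["eef_pos"];R=s["ee_rot"];print(s["qpos"].round(3),e.round(1),R.round(3).tolist(),s["ft_force"].round(1))
im,d=get_image("wrist");i=camera_info("wrist");cv2.imwrite("pics/w4.png",im)
W=world("wrist",np.stack(np.mgrid[0:480,0:640][::-1],-1).reshape(-1,2),d.reshape(-1),i);G=cv2.cvtColor(im,6).reshape(-1)
T=(W-e)@R; T[:,2]*=-1   # tool frame, z up
np.savez("pics/w4.npz",W=W,T=T,G=G)
ok=d.reshape(-1)>0
# cap: top disc near TCP
k=ok&(abs(T[:,2]-46)<4)&(np.hypot(T[:,0],T[:,1])<35)&(G<70)
if k.sum():print("cap top tool",k.sum(),cv2.minEnclosingCircle(T[k][:,:2].astype(np.float32)),np.median(T[k],0))
c=np.array([481.1,304.4,0]);a=np.radians(16.4);Rr=np.array([[np.cos(a),-np.sin(a),0],[np.sin(a),np.cos(a),0],[0,0,1]])
Rc=np.array([[.866,0,-.5],[0,1,0],[.5,0,.866]])
C=((W-c)@Rr-[30,0,65])@Rc
reg=ok&(W[:,2]>30)&(W[:,2]<165)&(abs(C[:,1])<32)&(abs(C[:,0])<75)&(np.hypot(T[:,0],T[:,1])>40)
k=reg&(G<70)&(C[:,0]>-35)&(C[:,2]<50);print("ledge",k.sum(),"x'",np.percentile(C[k,0],[2,50,98]),"y'",np.percentile(C[k,1],[2,98]),"z'",np.percentile(C[k,2],[10,50,90]))
for sg in(1,-1):
    k=reg&(G>=90)&(C[:,2]>5)&(C[:,2]<100);h=(C[k,0]+sg*C[k,1])*.7071
    H,x=np.histogram(h,np.arange(-60,20,1));j=np.argsort(H)[::-1][:6];print(sg,[(float(x[q]+.5),int(H[q])) for q in j])
E
python3 an.py
```

```text
[ 0.532  0.425  0.164  1.305  0.    -2.893] [540.5 318.4 192.7] [[0.96, 0.28, 0.004], [0.28, -0.96, 0.002], [0.004, -0.001, -1.0]] [ 0.   0.3 -1.9]
cap top tool 18611 ((10.886506080627441, 0.025116557255387306), 32.35568618774414) [ 7.22561301  0.91119339 45.79853412]Traceback (most recent call last):
  File "an.py", line 15, in <module>
    k=reg&(G<70)&(C[:,0]>-35)&(C[:,2]<50);print("ledge",k.sum(),"x'",np.percentile(C[k,0],[2,50,98]),"y'",np.percentile(C[k,1],[2,98]),"z'",np.percentile(C[k,2],[10,50,90]))
                                                                     ~~~~~~~~~~~~~^^^^^^^^^^^^^^^^^^
    return _quantile_unchecked(
        a, q, axis, out, overwrite_input, method, keepdims, weights)
    return _ureduce(a,
                    func=_quantile_ureduce_func,
    ...<5 lines>...
                    overwrite_input=overwrite_input,
                    method=method)
    r = func(a, **kwargs)
    result = _quantile(arr,
                       quantiles=q,
    ...<2 lines>...
                       out=out,
                       weights=wgt)
    slices_having_nans = np.isnan(arr[-1, ...])
                                  ~~~^^^^^^^^^
IndexError: index -1 is out of bounds for axis 0 with size 0
```

View pics/w4.png

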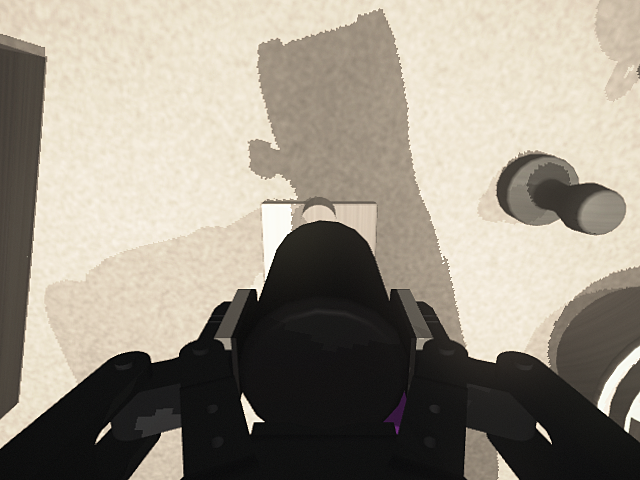

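The base's front edge shows at columns 262–377 on row 203, with the cap in hand at about column 322. I'll compute the lateral offset from that.

Run:
```python
from h import *
z=np.load("pics/w4.npz");T=z["T"].reshape(480,640,3);W=z["W"].reshape(480,640,3)
im=cv2.imread("pics/w4.png",0)
for v in(207,212,220):
    r=W[v,230:410,2]; k=np.where((r>7)&(r<18))[0]+230
    print(v,k.min(),k.max(),"base y tool",T[v,k.min(),1].round(1),T[v,k.max(),1].round(1),"x",T[v,k.min(),0].round(1),T[v,k.max(),0].round(1))
r=T[207];k=[u for u in range(290,350) if 20<W[207,u,2]<120];print("knob",k[:1],k[-1:],T[207,k,1].mean() if k else 0, np.median(W[207,k],0) if k else 0)
# cap side edges, lower part
for v in(240,260,280):
    k=[u for u in range(240,400) if 140<W[v,u,2]<240]
    if k: print("cap row",v,k[0],k[-1],T[v,k[0],1].round(1),T[v,k[-1],1].round(1))
```

```text
207 261 377 base y tool -52.2 47.4 x -1.4 -1.8
212 261 376 base y tool -52.7 46.3 x -6.3 -5.6
220 262 376 base y tool -51.9 46.5 x -12.9 -12.6
knob [305] [333] -2.2015282541611723 [546.06577055 322.53001741  41.89618739]
cap row 240 283 365 -18.5 21.3
cap row 260 273 375 -21.6 25.3
cap row 280 266 382 -21.8 26.1
```

Emit:
jog_arm(steps=[[-0.01,-0.0018,0.01,0],[-0.025,-0.0036,0.02,0],[-0.04,-0.0036,0.0317,0],[-0.05,-0.0036,0.0317,0],[-0.055,-0.0036,0.0317,0],[-0.058,-0.0036,0.0317,0],[-0.058,-0.0036,0.0317,0],[-0.058,-0.0036,0.0317,0]])

```text
time: 18.05
eef_pos: [484.8, 306.8, 161.6]
ee_rot: [[0.96, 0.279, 0.005], [0.279, -0.96, 0.004], [0.006, -0.002, -1.0]]
ft_force: [1.0, 0.1, -0.8]
opening: 0.613
grasp_force: 21.7
```

Emit:
jog_arm(steps=[[-0.002,0,0,0],[-0.004,0,0,0],[-0.006,0,0,0],[-0.008,0,0,0],[-0.01,0,0,0],[-0.012,0,0,0],[-0.013,0,0,0],[-0.013,0,0,0]])

```text
time: 18.72
eef_pos: [472.7, 303.1, 161.5]
ee_rot: [[0.96, 0.278, 0.007], [0.278, -0.96, 0.003], [0.008, -0.001, -1.0]]
ft_force: [5.7, -0.8, 1.5]
opening: 0.612
grasp_force: 21.7
```

Emit:
jog_arm(steps=[[-0.0015,0,0,0],[-0.003,0,0,0],[-0.0045,0,0,0],[-0.006,0,0,0],[-0.0075,0,0,0],[-0.009,0,0,0],[-0.01,0,0,0],[-0.01,0,0,0]])

```text
time: 19.38
eef_pos: [463.5, 300.2, 161.9]
ee_rot: [[0.961, 0.278, 0.008], [0.278, -0.961, 0.003], [0.008, -0.001, -1.0]]
ft_force: [5.0, -1.0, 4.5]
opening: 0.611
grasp_force: 21.8
```

Emit:
jog_arm(steps=[[-0.0015,0,0,0],[-0.003,0,0,0],[-0.0045,0,0,0],[-0.006,0,0,0],[-0.0075,0,0,0],[-0.009,0,0,0],[-0.01,0,0,0],[-0.01,0,0,0]])

```text
time: 20.05
eef_pos: [453.4, 297.3, 161.4]
ee_rot: [[0.961, 0.278, 0.007], [0.278, -0.961, 0.003], [0.007, -0.001, -1.0]]
ft_force: [5.4, -2.0, 2.3]
opening: 0.618
grasp_force: 21.5
```

Emit:
jog_arm(steps=[[-0.0015,0,0,0],[-0.003,0,0,0],[-0.0045,0,0,0],[-0.006,0,0,0],[-0.0075,0,0,0],[-0.009,0,0,0],[-0.009,0,0,0]])

```text
time: 20.63
eef_pos: [444.2, 294.6, 160.8]
ee_rot: [[0.96, 0.278, 0.005], [0.278, -0.961, 0.002], [0.006, -0.001, -1.0]]
ft_force: [4.4, -2.3, 0.2]
opening: 0.612
grasp_force: 21.1
```

Run:
```python
from h import *
im,d=get_image("side");cv2.imwrite("pics/s5.png",cv2.resize(im[220:440,170:430],(780,600)))
```

```text
(no output)
```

View pics/s5.png

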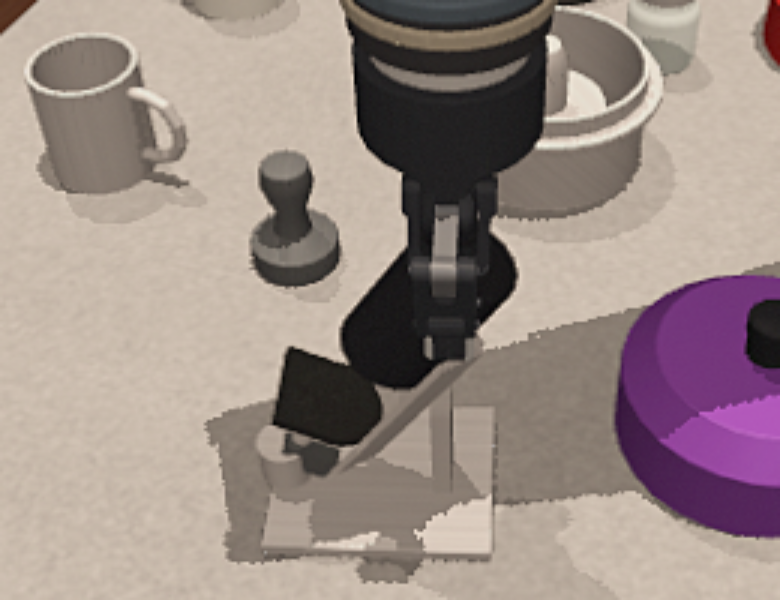

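The cap leans parallel to the plates at crop (420,310), with the ledge below at (330,395). Next I lower it along the cradle axis.

Emit:
jog_arm(steps=[[0.0015,0.0007,0.0026,0],[0.003,0.0007,0.0052,0],[0.0045,0.0007,0.0078,0],[0.006,0.0007,0.0104,0],[0.0075,0.0007,0.013,0],[0.009,0.0007,0.0156,0],[0.01,0.0007,0.0173,0],[0.01,0.0007,0.0173,0]])

```text
time: 21.35
eef_pos: [454.0, 297.2, 143.0]
ee_rot: [[0.96, 0.279, 0.004], [0.279, -0.96, 0.003], [0.005, -0.002, -1.0]]
ft_force: [5.0, -0.0, 0.8]
opening: 0.611
grasp_force: 21.0
```

Emit:
jog_arm(steps=[[0.001,0,0.0017,0],[0.002,0,0.0035,0],[0.003,0,0.0052,0],[0.004,0,0.0069,0],[0.005,0,0.0087,0],[0.006,0,0.0104,0],[0.007,0,0.0121,0],[0.007,0,0.0121,0]])

```text
time: 22.02
eef_pos: [460.6, 299.1, 131.1]
ee_rot: [[0.96, 0.279, 0.004], [0.279, -0.96, 0.003], [0.005, -0.002, -1.0]]
ft_force: [3.8, 0.3, 2.7]
opening: 0.615
grasp_force: 21.1
```

Emit:
jog_arm(steps=[[0.0007,0,0.0012,0],[0.0014,0,0.0024,0],[0.0021,0,0.0036,0],[0.0028,0,0.0048,0],[0.0035,0,0.006,0],[0.004,0,0.0069,0],[0.004,0,0.0069,0]])

```text
time: 22.6
eef_pos: [464.4, 300.3, 124.4]
ee_rot: [[0.96, 0.279, 0.004], [0.279, -0.96, 0.003], [0.005, -0.002, -1.0]]
ft_force: [4.1, 1.4, 4.3]
opening: 0.612
grasp_force: 21.2
```

Emit:
jog_arm(steps=[[0.0003,0,0.0005,0],[0.0006,0,0.001,0],[0.0009,0,0.0016,0],[0.0012,0,0.0021,0],[0.0015,0,0.0026,0],[0.0015,0,0.0026,0]])

```text
time: 23.1
eef_pos: [465.8, 300.6, 121.9]
ee_rot: [[0.96, 0.279, 0.004], [0.279, -0.96, 0.003], [0.005, -0.002, -1.0]]
ft_force: [2.2, -0.1, 5.5]
opening: 0.614
grasp_force: 21.3
```

Emit:
jog_arm(steps=[[0.0002,0,0.0004,0],[0.0005,0,0.0009,0],[0.0008,0,0.0014,0],[0.001,0,0.0017,0],[0.001,0,0.0017,0],[0.001,0,0.0017,0]])

```text
time: 23.6
eef_pos: [466.7, 300.9, 120.2]
ee_rot: [[0.96, 0.279, 0.004], [0.279, -0.96, 0.003], [0.005, -0.002, -1.0]]
ft_force: [2.5, 0.2, 4.4]
opening: 0.613
grasp_force: 21.3
```

Run:
```python
from h import *
f=[]
for c in("side","side","side"):
    im,d=get_image(c);f.append(get_state()["ft_force"])
print(np.mean(f,0).round(2));cv2.imwrite("pics/s6.png",cv2.resize(im[270:440,200:360],(700,600),interpolation=cv2.INTER_CUBIC))
```

```text
[2.37 0.32 5.1 ]
```

View pics/s6.png

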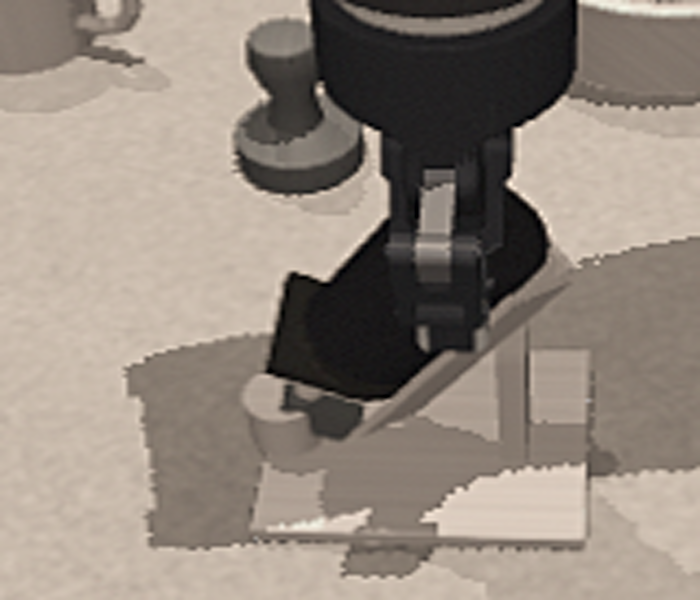

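The cap is down in the cradle, its rim close to the ledge at crop (300,340). The force is a steady friction level with no ledge step yet, so I keep feeling downward.

Emit:
jog_arm(steps=[[0.0003,0,0.0005,0],[0.0005,0,0.0009,0],[0.0008,0,0.0014,0],[0.001,0,0.0017,0],[0.001,0,0.0017,0],[0.001,0,0.0017,0]])

```text
time: 24.25
eef_pos: [467.6, 301.2, 118.5]
ee_rot: [[0.96, 0.279, 0.004], [0.279, -0.96, 0.003], [0.005, -0.002, -1.0]]
ft_force: [3.1, 0.5, 5.6]
opening: 0.612
grasp_force: 21.3
```

Emit:
jog_arm(steps=[[0.0003,0,0.0005,0],[0.0005,0,0.0009,0],[0.0008,0,0.0014,0],[0.001,0,0.0017,0],[0.001,0,0.0017,0],[0.001,0,0.0017,0]])

```text
time: 24.75
eef_pos: [468.6, 301.5, 116.8]
ee_rot: [[0.96, 0.279, 0.004], [0.279, -0.96, 0.003], [0.005, -0.002, -1.0]]
ft_force: [3.4, 0.1, 5.2]
opening: 0.61
grasp_force: 21.3
```

Emit:
jog_arm(steps=[[0.0003,0,0.0005,0],[0.0005,0,0.0009,0],[0.0008,0,0.0014,0],[0.001,0,0.0017,0],[0.001,0,0.0017,0],[0.001,0,0.0017,0]])

```text
time: 25.25
eef_pos: [469.5, 301.7, 115.1]
ee_rot: [[0.96, 0.279, 0.004], [0.279, -0.96, 0.003], [0.005, -0.002, -1.0]]
ft_force: [3.7, -0.0, 5.0]
opening: 0.613
grasp_force: 21.3
```

Emit:
jog_arm(steps=[[0.0003,0,0.0005,0],[0.0005,0,0.0009,0],[0.0008,0,0.0014,0],[0.001,0,0.0017,0],[0.001,0,0.0017,0],[0.001,0,0.0017,0]])

```text
time: 25.75
eef_pos: [470.4, 302.0, 113.5]
ee_rot: [[0.96, 0.279, 0.004], [0.279, -0.96, 0.003], [0.004, -0.002, -1.0]]
ft_force: [1.5, -0.1, 6.0]
opening: 0.613
grasp_force: 21.4
```

Emit:
jog_arm(steps=[[0.0002,0,0.0003,0],[0.0004,0,0.0007,0],[0.0005,0,0.0009,0],[0.0005,0,0.0009,0],[0.0005,0,0.0009,0]])

```text
time: 26.17
eef_pos: [470.7, 302.0, 112.7]
ee_rot: [[0.96, 0.279, 0.004], [0.279, -0.96, 0.003], [0.004, -0.002, -1.0]]
ft_force: [0.9, 0.5, 8.0]
opening: 0.613
grasp_force: 21.4
```

Emit:
jog_arm(steps=[[0.0002,0,0.0003,0],[0.0004,0,0.0007,0],[0.0005,0,0.0009,0],[0.0005,0,0.0009,0],[0.0005,0,0.0009,0]])

```text
time: 26.58
eef_pos: [471.0, 302.1, 111.8]
ee_rot: [[0.96, 0.279, 0.003], [0.279, -0.96, 0.003], [0.004, -0.002, -1.0]]
ft_force: [0.0, -1.3, 8.8]
opening: 0.609
grasp_force: 21.4
```

The axial force has risen from about 3 to about 8 N at the ledge's stiffness, so the rim is on the ledge. I'll ease off slightly and release.

Emit:
jog_arm(steps=[[-0.0002,0,-0.0004,0],[-0.0005,0,-0.0009,0],[-0.0005,0,-0.0009,0],[-0.0005,0,-0.0009,0]])

```text
time: 26.92
eef_pos: [470.6, 301.9, 112.1]
ee_rot: [[0.96, 0.279, 0.003], [0.279, -0.96, 0.002], [0.004, -0.001, -1.0]]
ft_force: [1.6, 0.5, 2.2]
opening: 0.612
grasp_force: 21.0
```

Emit:
jog_arm(steps=[[0,0,0,0],[0,0,0,0],[0,0,0,0],[0,0,0,0],[0,0,0,0],[0,0,0,0]], claw=60)

```text
time: 27.42
eef_pos: [470.8, 301.9, 112.2]
ee_rot: [[0.96, 0.279, 0.003], [0.279, -0.96, 0.002], [0.004, -0.001, -1.0]]
ft_force: [-0.3, 0.8, 0.1]
opening: 0.769
grasp_force: 0.0
```

Emit:
jog_arm(steps=[[0,0,0,0],[0,0,0,0],[0,0,0,0],[0,0,-0.01,0],[0,0,-0.03,0],[0,0,-0.06,0],[0,0,-0.09,0],[0,0,-0.12,0]], claw=0)

```text
time: 28.08
eef_pos: [470.1, 301.5, 234.4]
ee_rot: [[0.96, 0.279, 0.004], [0.279, -0.96, 0.003], [0.004, -0.001, -1.0]]
ft_force: [1.8, 0.2, 0.1]
opening: 1.0
grasp_force: 0.0
```

Emit:
jog_arm(steps=[[0.02,0.03,0,0],[0.04,0.06,0,0],[0.06,0.09,0,0],[0.06,0.12,0,0],[0.06,0.14,0,0],[0.06,0.15,0,0],[0.06,0.15,0,0]])

```text
time: 28.67
eef_pos: [570.3, 172.6, 233.0]
ee_rot: [[0.961, 0.276, 0.004], [0.276, -0.961, 0.002], [0.005, -0.001, -1.0]]
ft_force: [-0.1, 0.5, 0.0]
opening: 1.005
grasp_force: 0.0
```

Run:
```python
from h import *
print(get_state()["eef_pos"],get_state()["time"])
im,d=get_image("side");tp,dt=get_image("top")
cv2.imwrite("pics/s7.png",np.hstack([cv2.resize(im[290:440,220:360],(400,430)),cv2.resize(tp[150:350,100:286],(400,430))]))
W=world("top",np.stack(np.mgrid[0:480,0:640][::-1],-1).reshape(-1,2),dt.reshape(-1))
Ws=world("side",np.stack(np.mgrid[0:480,0:640][::-1],-1).reshape(-1,2),d.reshape(-1))
c=np.array([481.1,304.4,0]);a=np.radians(16.4);Rr=np.array([[np.cos(a),-np.sin(a),0],[np.sin(a),np.cos(a),0],[0,0,1]])
Rc=np.array([[.866,0,-.5],[0,1,0],[.5,0,.866]])
for nm,V,I in(("top",W,tp),("side",Ws,im)):
    C=((V-c)@Rr-[30,0,65])@Rc;g=cv2.cvtColor(I,6).reshape(-1)
    k=(g<60)&(abs(C[:,0])<32)&(abs(C[:,1])<32)&(C[:,2]>60)&(C[:,2]<130)
    print(nm,k.sum(),"z'",np.percentile(C[k,2],[50,90,98]),"x'",np.percentile(C[k,0],[2,98]),"y'",np.percentile(C[k,1],[2,98]))
```

```text
[570.29788096 172.64828904 232.95157333] 28.6667Traceback (most recent call last):
  File "<stdin>", line 12, in <module>
    return _quantile_unchecked(
        a, q, axis, out, overwrite_input, method, keepdims, weights)
    return _ureduce(a,
                    func=_quantile_ureduce_func,
    ...<5 lines>...
                    overwrite_input=overwrite_input,
                    method=method)
    r = func(a, **kwargs)
    result = _quantile(arr,
                       quantiles=q,
    ...<2 lines>...
                       out=out,
                       weights=wgt)
    slices_having_nans = np.isnan(arr[-1, ...])
                                  ~~~^^^^^^^^^
IndexError: index -1 is out of bounds for axis 0 with size 0
```

View pics/s7.png

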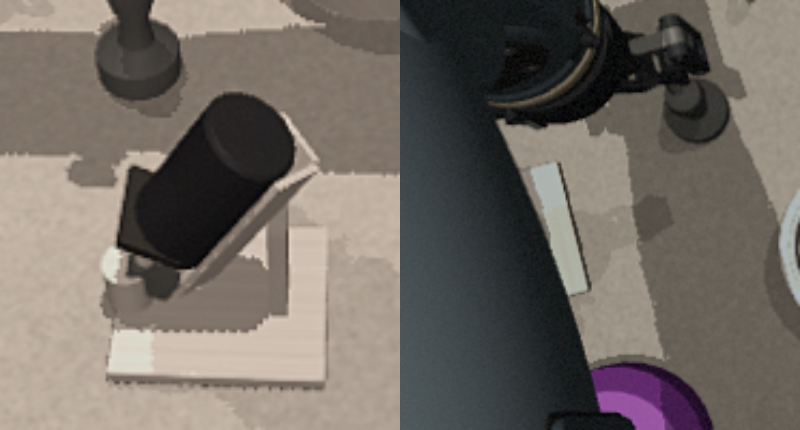

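The cap lies in the V with its rim on the ledge (left panel, cap at (215,180), ledge at (150,220)). The lid was measured standing on the mat, and the flask was seen upright in the pot. I'm handing in.

```bash
python3 -c "
from workcell import hand_in
print(hand_in())"
```

```text
the job is handed in; nothing more can be done
None
```

The job is handed in at about 29 s of the 67 s allowed: the lid stands right way up on the mat, and the cap lies back in the cradle with its rim on the ledge, found by feel; the flask was upright in its pot when last seen, and I saw nothing else moved.

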